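# Locate and lock a die-cast box in a drilling jig

### The job

Get the die-cast metal box ready for drilling: with a fingertip push it lengthwise along the jig until its end is right up against the two stop pins under the drill-bush plate, and then push the long arm of the cam clamp all the way round to its end stop, so that the box is locked flat against the fence and stays there. Just push with the fingertip and do not lift the box; leave the other things lying around where they are.

Things in the scene. Friction and masses are not known exactly. Their poses are not given: they have to be found in the camera images.
- jig: Drilling jig, fixed to the bench. Origin: at bench height under the centre of a rightly placed box; x points from cam clamp to fence, y from stop pins to the open end, z up. Steel base plate x -88..38, y -68..108 mm, top 12 mm above the bench. Steel fence along y: locating face at x = 20 mm, y -57..93 mm, top 48 mm above the bench.
- stop (a point): Midway between the two steel stop pins, where they touch the box end: jig (0, -45) mm, on the base plate; axes as the jig. Pins 8 mm thick, 22 mm tall, at x = -13.5 and 13.5 mm. The steel bush plate spans over this end of the channel: jig x -18..36, y -50..-16 mm, 48 to 56 mm above the bench, its drill bushes up to 61 mm.
- cast_box: Small bare-metal die-cast box, loose on the base plate between cam and fence: body 40 wide (x), 90 long (y), 26 mm high, its underside 3.5 mm above this origin and its top 29.5 mm above it. In the middle of each end a round coaxial socket, 8 mm thick, sticks out 11 mm, 16.5 mm above the origin; one socket passes between the stop pins, the other may be pushed on. It slides with about 4 N. Its sides are parallel to the jig's when located; then its origin is over the jig's.
- clamp_lever (a joint): Cam lever's angle about its upright pivot, rad: 0 clamp wide open, 1.75 end stop (locked); grows clockwise seen from above. It stays where it is left; about 1 N at the grip moves it. From about 1.3 the cam presses the box to the fence and 5 to 12 N at the grip takes it over centre (1.62) to the end stop.
- lever_grip (a point): Middle of the arm's black grip, 76 mm from the pivot axis, 42 mm above the bench; x outwards along the arm, z up. Grip: level round bar 18 mm thick, 54 to 98 mm from the pivot axis. In the jig's frame the arm points at 3.32 - (joint value) rad from x towards y: open, away from the fence; locked, along +y beside the box. Under it are only base plate and bench.
- clamp_pivot (a point): On the lever's upright pivot axis at jig x = -45.4, y = 0 mm, at arm height (42 mm above the bench); the pivot bolt rises to 52 mm. Axes as the jig. The cam under the arm is an eccentric steel disc 36 mm across.
- n_barrel: Bystander, not to be disturbed: nickel coaxial barrel adapter, 20x46x19 mm, lying on the bench to the right. Origin: centre of its underside.
- tweezers: Bystander, not to be disturbed: steel tweezers, 13x120x10 mm, lying on the bench behind the fence. Origin: centre of its underside.
- relay: Bystander, not to be disturbed: clear-cover relay, 22x28x36 mm, standing on the bench just past the stop-pin end of the jig. Origin: centre of its underside.
- solder_spool: Bystander, not to be disturbed: solder reel, 62 mm across, 32 mm high, on the bench to the right. Origin: centre of its underside.
- coil_former: Bystander, not to be disturbed: small coil on a former, 25 mm across, 30 mm high, standing on the jig's base plate at about jig (-54, -48) mm. Origin: centre of its underside.
- crystal_filter: Bystander, not to be disturbed: metal filter can, 22x38x20 mm, on the bench to the right. Origin: centre of its underside.
- fuse_tin: Bystander, not to be disturbed: flat fuse tin, 46x71x17 mm, on the bench to the right. Origin: centre of its underside.
- battery: Bystander, not to be disturbed: 9 V battery, 27x52x18 mm, lying on the bench to the right. Origin: centre of its underside.
Not all that is in view belongs to the job. Of the things that look like the cast_box, the largest one is meant.

How it is judged:
By the outcome, as a careful person would: the job done as asked, in the order asked, and still so for the second after the job is handed in, with the robot touching nothing.
It also fails if it takes over 58 s, if anything falls off the work surface, if the arm or the gripper's body presses on something with over 40 N, if the wrist force passes 120 N, or if a joint passes its speed limit or range.

### The arm

A 6-joint arm with a two-finger parallel gripper is mounted at the origin on a cart in front of the work surface, level with it; the furniture and walls round the work are solid. World frame = base frame: x ahead of the robot, y to its left, z up, the work surface at z = 0. Lengths are in mm, angles in rad, forces in N, time in s.
With the tool pointing down it reaches from about 300 to 775 mm from the base axis. Payload 14.6 kg.
Tool frame: the origin (TCP) lies on the mounting face of the last link; the fingertips stand 199 mm ahead of it and the grasp point (between the pads) lies 180 mm ahead of it; z points along the fingers, y is the line along which they close (so a half turn about z gives the same grasp; the last joint's range is limited). The gripper opens to 94 mm and grips with 3 to 60 N. Pads are 16 mm wide; open, the fingers measure 119 mm over their backs; the gripper's body (75 mm by 177 mm) begins 78 mm behind the grasp point.
Start: joints at [-1.181, 0.3, 1.521, -0, 1.321, -0.067], TCP at [242.586, -493.602, 404.646] pointing down, gripper open.
Joint ranges: [-3.03, 3.03], [-0.79, 2.21], [0.23, 2.52], [-1.04, 4.18], [0, 3.07], [-2.55, 2.55]. Speed limits (rad/s): [2.22, 2.22, 2.57, 3.14, 3.14, 3.14].

### API

Orientations are given as [roll, pitch, yaw] about the fixed x, y, z axes, in that order (R = Rz(yaw) Ry(pitch) Rx(roll)).
In Python, from cell import manip gives the robot as it stands. The module is installed in compiled form; this text tells all that it offers.
- The arm moves only by the shell command python3 -m creep 'ROWS' [FORCE]. ROWS is a JSON object of lists of equal length, an entry for each row: "slide": the shift along the world's x, y, z in cm, a list of three; "turn": the turn about the world's z in rad; "claw": the opening, from 0 (shut) to 1 (fully open). A call has 1 to 8 rows; each row shifts and turns the commanded pose from where the row before left it; what a row does not reach is not made up. A row lasts 1/8 s, in which the tool goes at most 62.5 mm and 10.7 degrees, less where a joint would pass 70% of its speed; a pose out of reach is approached as far as the arm can. A call with a gripper value outside its range is refused whole. The fingers move at their own pace and stop on an object; FORCE is the grip in N (left out, the last holds). Time passes only in rows, so rows that do not move let the fingers close. It gives the time, the measured TCP pose, the force, the opening and the grip force at its end, in the units of the state.
- manip.read_state(): the state, without advancing time (a new reading comes with each control period).
- manip.camera(name): name is "side" or "top"; returns (picture, depth): 384x512x3 uint8, red, green, blue; 384x512 float32, mm along the optical axis (not along the pixel's ray), 0 where there is no reading.
- manip.calibration(name): a dict with "intrinsics" (3x3 intrinsics, pixels), "k1" (the pictures are not rectified: a ray, as slopes to the right and down, at radius r is drawn at 1 + k1 r^2 times it, then the intrinsics apply), "pose" (4x4, takes a point from camera to world coordinates). Camera axes: x right, y up, looking along -z (the intrinsics and any distortion apply to the point x, -y, -z); pixel columns grow to the right and rows downward; lengths in mm; the calibration is good to about 2 mm. A picture is of the moment at which its call begins. calibration takes no time and is no camera call.
- manip.sign_off(): hands the job in; it is judged then, once.
Trained networks look in the newest picture that a camera, given by its name, has taken for a name from the list of things; names that differ only in an ending like _2 or _b are one class to them, and where a whole thing is asked for, a point or a joint stands for the part that bears it (a point fixed in the world has none). Each returns a list of dicts, best first, with "score" (0 to 1); they miss things now and then, are a little off and sometimes report something else, mostly with a low value. They report only what shows in the picture. A call takes as long as a camera call. They do not tell look-alikes from the thing itself.
- manip.cut_out(query, camera): "mask" (384x512 bool, what is visible of it) and "position" ([column, row] in pixels, amid what is visible of it).
The state is a dict: "clock": time; "joints": joint angles; "qd": joint speeds; "effort": joint torques, N m; "eef_pos": TCP position; "eef_rot": TCP orientation; "wrist_force": force on the tool from outside, world axes, zero at the start; "moment": the same for the moment, N m; "finger_gap": finger opening in mm; "finger_force": force on a finger pad.
Only numpy, scipy, OpenCV 4.12 (cv2) and the standard library are available. Lean on these libraries where they do the work, as an engineer would, in place of code of your own. Each camera call takes 0.05 s, during which the arm holds its last target. There are 200 camera calls.

## Working session

There is one attempt and no reset: what is moved stays moved. The work goes in short steps, Python scripts to look and compute and a shell command to move; the robot and the scene stay as the last step left them, time stands still between calls to the robot, and variables do not carry over. Pictures are saved under pics/ and viewed, at most 10 in all, crops included, and the job is handed in when it is done.

```bash
mkdir -p pics; cat > h.py <<'E'
import numpy as np, cv2
from cell import manip
def ray2world(name,px,depth):
    c=manip.calibration(name);K=np.array(c["intrinsics"]);T=np.array(c["pose"]);k=c["k1"]
    px=np.atleast_2d(px).astype(float)
    d=np.c_[(px[:,0]-K[0,2])/K[0,0],(px[:,1]-K[1,2])/K[1,1]];u=d.copy()
    for _ in range(20): u=d/(1+k*(u**2).sum(1,keepdims=True))
    z=np.atleast_1d(depth).astype(float)[:,None]
    P=np.c_[u[:,:1]*z,-u[:,1:]*z,-z]
    return P@T[:3,:3].T+T[:3,3]
def cloud(name,mask,depth):
    r,c=np.nonzero(mask&(depth>0))
    return ray2world(name,np.c_[c,r],depth[r,c])
E
python3 - <<'E'
from h import *
for n in("top","side"):
    p,d=manip.camera(n);cv2.imwrite(f"pics/{n}0.png",p[:,:,::-1]);np.savez(f"{n}0.npz",p=p,d=d)
    print(n,np.array(manip.calibration(n)["pose"]).round(2).tolist())
    for q in("cast_box","jig","lever_grip","coil_former","relay"):
        for o in manip.cut_out(q,n)[:3]:
            P=cloud(n,o["mask"],d)
            if len(P): print(q,round(o["score"],2),np.round(o["position"]),o["mask"].sum(),np.median(P,0).round(),np.percentile(P,3,axis=0).round(),np.percentile(P,97,axis=0).round())
print(manip.read_state())
E
```

```text
top [[-0.01, 0.99, -0.11, 458.7], [-1.0, -0.01, -0.01, 19.15], [-0.01, 0.11, 0.99, 1108.27], [0.0, 0.0, 0.0, 1.0]]
cast_box 0.7 [175. 211.] 644 [563. 197.  38.] [543. 158.  20.] [582. 236.  42.]
cast_box 0.68 [256. 170.] 321 [657.  14.  17.] [627.  -1.  -0.] [689.  29.  22.]
cast_box 0.53 [140. 157.] 273 [691. 287.  19.] [671. 263.   8.] [714. 313.  23.]
jig 0.83 [181. 225.] 3328 [532. 183.  14.] [457. 107.   8.] [599. 272.  57.]
lever_grip 0.76 [180. 239.] 431 [496. 181.  46.] [432. 165.  12.] [535. 196.  53.]
coil_former 0.54 [208. 233.] 99 [507. 123.  41.] [496. 113.  15.] [518. 134.  46.]
side [[0.87, 0.33, -0.38, 268.84], [-0.5, 0.59, -0.63, -567.63], [0.02, 0.74, 0.68, 650.08], [0.0, 0.0, 0.0, 1.0]]
cast_box 0.76 [196. 159.] 397 [554. 190.  36.] [543. 145.  14.] [583. 232.  42.]
cast_box 0.73 [269. 198.] 343 [654.   7.  16.] [628.  -4.   1.] [686.  27.  18.]
cast_box 0.59 [224. 132.] 160 [691. 280.  17.] [673. 259.   5.] [714. 311.  20.]
jig 0.73 [185. 172.] 2179 [523. 168.  15.] [449. 106.   0.] [601. 271.  57.]
lever_grip 0.66 [175. 171.] 391 [496. 174.  43.] [431. 162.  22.]
[... 160 characters left out ...]
.] [580.  82.  37.]
{'clock': 0.6, 'joints': array([-1.18059553e+00,  2.99909753e-01,  1.52099372e+00, -1.59667031e-05,
        1.32069447e+00, -6.65917105e-02]), 'qd': array([-0.00075477,  0.0001204 ,  0.00111374,  0.00145798,  0.00031174,
        0.00029202]), 'effort': array([-2.03668542e-04, -5.31486082e+01, -3.52830935e+01,  7.08621391e-02,
        2.13406730e-02, -4.14487738e-05]), 'eef_pos': array([ 242.58808099, -493.60480847,  404.64289013]), 'eef_rot': array([-3.14158635e+00,  1.50840394e-05,  4.56796455e-01]), 'wrist_force': array([-0.10308903, -0.80762088,  0.20124156]), 'moment': array([ 0.01516095, -0.0233905 , -0.01217485]), 'finger_force': 0.0, 'finger_gap': 93.8825701423449}
```

View pics/top0.png

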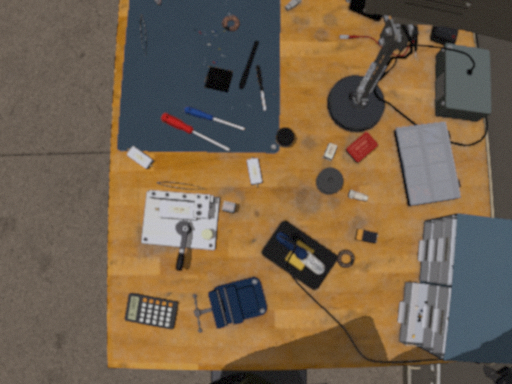

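View pics/side0.png

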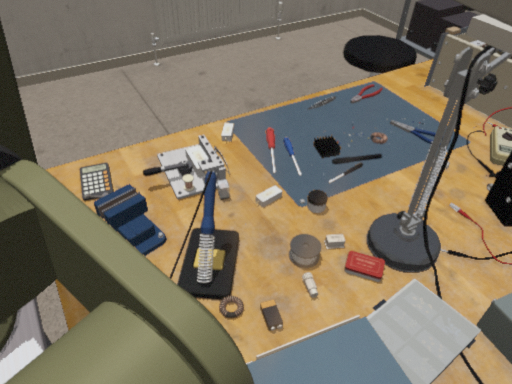

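```bash
python3 - <<'E'
from h import *
Z=np.load("top0.npz");p,d=Z["p"],Z["d"]
C=cloud("top",np.ones(d.shape,bool),d)
S=C[(C[:,0]>430)&(C[:,0]<625)&(C[:,1]>95)&(C[:,1]<290)]
a=S[(S[:,2]>8)&(S[:,2]<20)];  # base plate
print("bench z",np.median(C[(C[:,0]>430)&(C[:,0]<625)&(C[:,1]>290)&(C[:,1]<310),2]))
print("base",len(a),np.median(a[:,2]),cv2.minAreaRect(a[:,:2].astype(np.float32)))
for lo,hi in((25,38),(38,46),(46,53),(53,60),(60,70)):
    f=S[(S[:,2]>lo)&(S[:,2]<hi)]
    if len(f)>5: print(lo,hi,len(f),np.median(f,0).round(1),cv2.minAreaRect(f[:,:2].astype(np.float32)))
# obstacles
for x0 in range(150,700,50):
    print(x0,[int(C[(abs(C[:,0]-x0-25)<25)&(abs(C[:,1]-y)<25),2].max(initial=-1)) for y in range(-525,300,50)])
cv2.imwrite("pics/c1.png",cv2.resize(p[180:280,125:255,::-1],None,fx=6,fy=6,interpolation=cv2.INTER_CUBIC))
E
```

```text
bench z -0.0268057512064388
base 2111 12.081933486395656 ((549.7781982421875, 189.17420959472656), (176.73464965820312, 140.9362030029297), 83.92778778076172)
25 38 493 [556.3 188.6  36.2] ((549.3463745117188, 181.26124572753906), (88.00849914550781, 146.9499053955078), 0.29142680764198303)
38 46 552 [555.9 180.7  40.5] ((518.7156372070312, 184.83470153808594), (147.3202362060547, 172.9199676513672), 88.19810485839844)
46 53 506 [589.5 183.7  48.6] ((517.41943359375, 190.65399169921875), (149.45985412597656, 170.5543670654297), 84.49641418457031)
53 60 308 [570.  133.2  56. ] ((525.3930053710938, 153.72821044921875), (163.73709106445312, 95.12659454345703), 9.399467468261719)
60 70 35 [567.2 139.4  61.1] ((571.7186279296875, 131.8101806640625), (29.045684814453125, 47.765010833740234), 84.59088134765625)
150 [2, 3, 8, 9, 8, 4, 5, 5, 6, 4, 5, 4, 4, 5, 5, 5, 6]
200 [193, 194, 348, 344, 59, 10, 8, 5, 6, 6, 338, 318, 260, 186, 5, 6, 7]
250 [194, 196, 317, 195, 65, 6, 8, 11, 6, 7, 5, 6, 79, 78, 6, 14, 14]
300 [195, 195, 195, 195, 63, 7, 6, 17, 21, 6, 22, 89, 91, 89, 56, 16, 16]
350 [193, 195, 195, 195, 63, 5, 6, 6, 31, 38, 16, 83, 91, 89, 32, 16, 16]
400 [193, 196, 195, 194, 5, 5, 15, 21, 88, 112, 20, 21, 10, 6, 54, 5, 6]
450 [194, 195, 195, 193, 6, 23, 20, 21, 94, 195, 189, 5, 5, 44, 54, 16, 18]
500 [193, 194, 194, 193, 5, 21, 24, 6, 19, 22, 177, 5, 5, 67, 57, 41, 17]
550 [6, 41, 43, 41, 39, 19, 23, 6, 5, 6, 6, 5, 40, 63, 58, 53, 49]
600 [5, 41, 43, 42, 40, 5, 21, 37, 35, 5, 20, 22, 6, 12, 50, 52, 51]
650 [5, 41, 41, 42, 42, 19, 24, 38, 35, 5, 6, 22, 5, 6, 7, 5, 23]
```

View pics/c1.png

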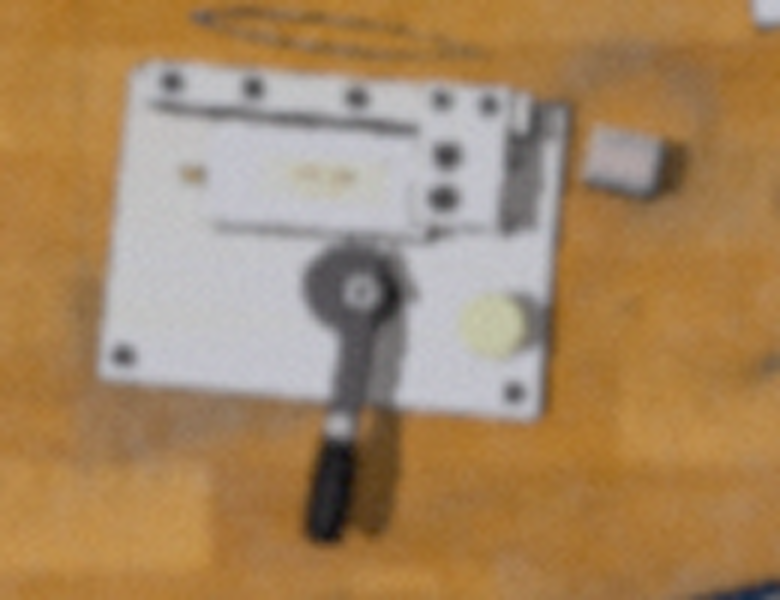

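```bash
cat >> h.py <<'E'
def atz(name,px,z):
    a=ray2world(name,px,np.full(len(np.atleast_2d(px)),500.));b=ray2world(name,px,np.full(len(np.atleast_2d(px)),1000.))
    t=(z-a[:,2])/(b[:,2]-a[:,2]);return (a+(b-a)*t[:,None])[:,:2]
E
python3 - <<'E'
from h import *
cr=lambda l:np.array(l)/6+np.array([125,180])-0.4
W=atz("top",cr([(137,65),(567,103),(97,378),(545,415)]),12)
J=np.array([(38,108),(38,-68),(-88,108),(-88,-68)])
def fit(J,W):
    a,b=J-J.mean(0),W-W.mean(0);th=np.arctan2((a[:,0]*b[:,1]-a[:,1]*b[:,0]).sum(),(a*b).sum())
    R=np.array([[np.cos(th),-np.sin(th)],[np.sin(th),np.cos(th)]]);return th,R,W.mean(0)-R@J.mean(0)
th,R,o=fit(J,W);print("th",th,"o",o,"res",(W-J@R.T-o).round(1).tolist())
inv=lambda P:(np.atleast_2d(P)-o)@R
print("bolt",inv(atz("top",cr([(362,290)]),52)))
print("grip ends",inv(atz("top",cr([(342,440),(322,540)]),48)))
print("box corners",inv(atz("top",cr([(212,128),(418,140),(205,222),(410,238)]),41.5)).round(1).tolist())
print("socket end",inv(atz("top",cr([(180,174),(205,175)]),31)).round(1).tolist())
print("coil",inv(atz("top",cr([(494,325)]),42)),"relay",inv(atz("top",cr([(625,160)]),36)))
Z=np.load("top0.npz");C=cloud("top",np.ones(Z["d"].shape,bool),Z["d"]);L=inv(C[:,:2])
m=(abs(L[:,0]+5)<35)&(L[:,1]>-5)&(L[:,1]<105)
for lo,hi in((22,38),(39,44),(46,51)):
    q=L[m&(C[:,2]>lo)&(C[:,2]<hi)];print(lo,len(q),np.percentile(q,[2,50,98],axis=0).round(1).tolist())
for n in("cast_box",):
  for cam in("top","side"):
    d=manip.camera(cam)[1]; o1=manip.cut_out(n,cam)[0];P=cloud(cam,o1["mask"],d);t=P[(P[:,2]>36)];q=inv(t[:,:2]);print(cam,np.percentile(q,[2,50,98],axis=0).round(1).tolist(),np.median(t[:,2]),cv2.minAreaRect(q.astype(np.float32)))
print(manip.read_state()["clock"])
E
```

```text
th -0.09032143657914793 o [565.96748736 166.7933332 ] res [[-0.6, -1.7], [-1.4, 1.7], [0.5, 1.1], [1.6, -1.1]]
bolt [[-45.67413773   1.29336706]]
grip ends [[-102.71796785    4.07477563]
 [-140.9402375     8.13463291]]
box corners [[12.0, 67.2], [14.0, -13.1], [-24.4, 66.1], [-23.8, -13.6]]
socket end [[-6.0, 80.1], [-5.5, 70.2]]
coil [[-54.17229403 -48.87705447]] relay [[ 13.47488932 -92.71265782]]
22 374 [[-38.9, -3.5], [-8.2, 27.5], [18.8, 78.2]]
39 199 [[-25.0, -2.3], [-3.6, 30.9], [19.2, 70.5]]
46 157 [[18.9, -0.8], [23.6, 42.8], [29.7, 92.4]]Traceback (most recent call last):
  File "<stdin>", line 21, in <module>
    return _quantile_unchecked(
        a, q, axis, out, overwrite_input, method, keepdims, weights)
    return _ureduce(a,
                    func=_quantile_ureduce_func,
    ...<5 lines>...
                    overwrite_input=overwrite_input,
                    method=method)
    r = func(a, **kwargs)
    result = _quantile(arr,
                       quantiles=q,
    ...<2 lines>...
                       out=out,
                       weights=wgt)
    slices_having_nans = np.isnan(arr[-1, ...])
                                  ~~~^^^^^^^^^
IndexError: index -1 is out of bounds for axis 0 with size 0
```

```bash
python3 -m creep '{"slide":[[0,0,5],[1.93,4.535,0],[1.93,4.535,0],[1.93,4.535,0],[1.93,4.535,0],[1.93,4.535,0],[1.93,4.535,0],[1.93,4.535,0]],"turn":[0,-0.137,-0.137,-0.137,-0.136,0,0,0],"claw":[0,0,0,0,0,0,0,0]}' 20; python3 -m creep '{"slide":[[1.93,4.535,0],[1.93,4.535,0],[1.93,4.535,0],[1.93,4.535,0],[1.93,4.535,0],[1.93,4.535,0],[1.93,4.535,0],[1.93,4.535,0]],"turn":[0,0,0,0,0,0,0,0],"claw":[0,0,0,0,0,0,0,0]}'; python3 -m creep '{"slide":[[1.93,4.535,0],[1.93,4.535,0],[0,0,-5],[0,0,-5]],"turn":[0,0,0,0],"claw":[0,0,0,0]}'
```

```text
clock: 1.7
eef_pos: [377.9, -174.6, 454.9]
eef_rot: [3.141, -0.001, -0.09]
wrist_force: [0.9, -1.3, 0.5]
finger_gap: 17.8
finger_force: 0.0
clock: 2.7
eef_pos: [532.5, 188.3, 454.7]
eef_rot: [-3.142, -0.0, -0.09]
wrist_force: [0.0, -0.8, 0.7]
finger_gap: 0.8
finger_force: 0.0
clock: 3.2
eef_pos: [570.5, 277.9, 353.1]
eef_rot: [-3.141, -0.0, -0.089]
wrist_force: [1.2, 0.4, -0.3]
finger_gap: 0.5
finger_force: 0.0
```

```bash
python3 -m creep '{"slide":[[0,0,-5],[0,0,-4],[0,0,-2],[0,0,-2],[0,0,0]],"turn":[0,0,0,0,0],"claw":[0,0,0,0,0]}'; python3 - <<'E'
from h import *
p,d=manip.camera("side");q=manip.camera("top")[0]
a=cv2.resize(p[115:215,125:255,::-1],(624,480),interpolation=cv2.INTER_CUBIC)
cv2.imwrite("pics/c2.png",a)
E
```

```text
clock: 3.82
eef_pos: [570.7, 277.3, 224.0]
eef_rot: [3.141, 0.001, -0.09]
wrist_force: [-0.9, 0.2, 0.9]
finger_gap: 0.2
finger_force: 0.0
```

View pics/c2.png

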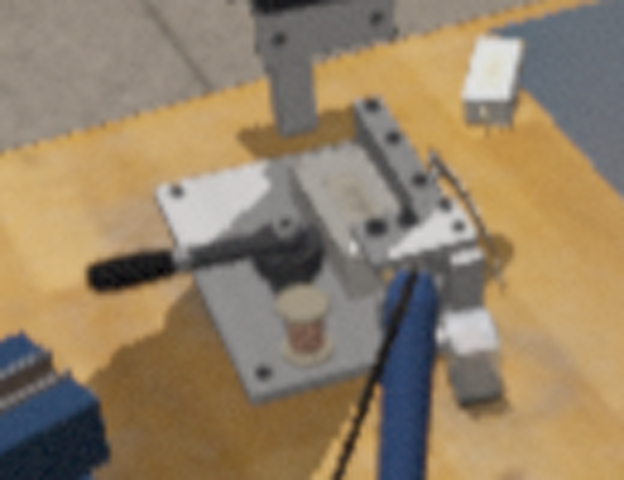

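```bash
python3 -m creep '{"slide":[[-0.07,-0.8,-0.2],[-0.06,-0.7,0],[-0.03,-0.3,0],[-0.03,-0.3,0],[-0.03,-0.3,0],[-0.03,-0.3,0],[-0.03,-0.3,0]],"turn":[0,0,0,0,0,0,0],"claw":[0,0,0,0,0,0,0]}'; python3 -m creep '{"slide":[[-0.03,-0.3,0],[-0.02,-0.25,0]],"turn":[0,0],"claw":[0,0]}'; python3 - <<'E'
from h import *
q=manip.camera("top")[0]
cv2.imwrite("pics/c3.png",cv2.resize(q[180:280,125:255,::-1],None,fx=6,fy=6,interpolation=cv2.INTER_CUBIC))
E
```

```text
clock: 4.8
eef_pos: [567.9, 247.3, 222.7]
eef_rot: [-3.141, -0.0, -0.09]
wrist_force: [0.5, 1.1, -0.3]
finger_gap: 0.6
finger_force: 0.5
clock: 5.05
eef_pos: [567.4, 241.7, 222.7]
eef_rot: [-3.142, -0.0, -0.09]
wrist_force: [0.0, 2.1, 1.2]
finger_gap: 0.8
finger_force: 0.5
```

View pics/c3.png

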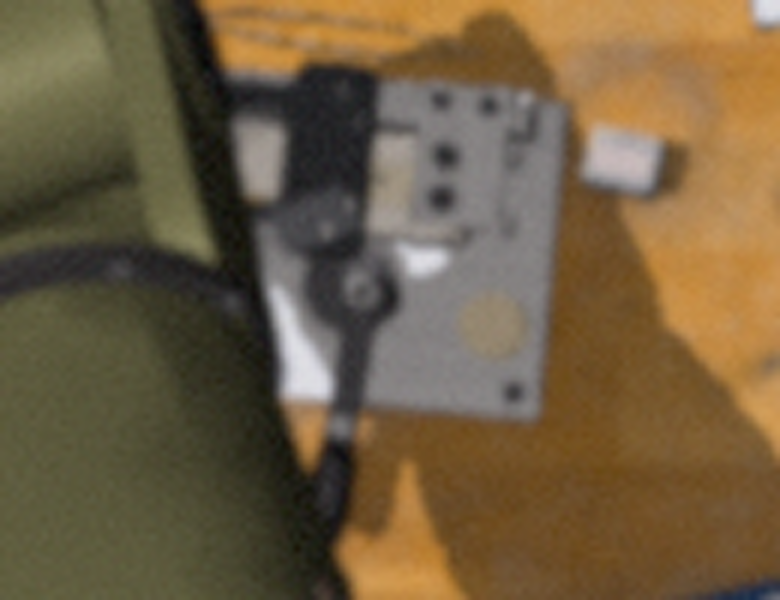

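```bash
python3 -m creep '{"slide":[[-0.02,-0.2,0],[-0.02,-0.2,0]],"turn":[0,0],"claw":[0,0]}';python3 -m creep '{"slide":[[-0.01,-0.1,0],[0,0,0]],"turn":[0,0],"claw":[0,0]}';python3 -m creep '{"slide":[[-0.01,-0.1,0],[0,0,0]],"turn":[0,0],"claw":[0,0]}'
```

```text
clock: 5.35
eef_pos: [567.0, 237.8, 222.7]
eef_rot: [-3.142, -0.0, -0.09]
wrist_force: [-0.7, 0.4, 0.3]
finger_gap: 0.2
finger_force: 0.6
clock: 5.6
eef_pos: [566.9, 236.8, 222.6]
eef_rot: [3.142, 0.0, -0.09]
wrist_force: [-0.1, 0.7, 1.1]
finger_gap: 0.9
finger_force: 0.4
clock: 5.85
eef_pos: [566.8, 235.8, 222.6]
eef_rot: [-3.142, 0.0, -0.09]
wrist_force: [0.3, 1.4, 0.6]
finger_gap: 0.3
finger_force: 0.5
```

```bash
python3 - <<'E'
from h import *
p,d=manip.camera("side")
cv2.imwrite("pics/c4.png",cv2.resize(p[135:205,155:246,::-1],(780,600),interpolation=cv2.INTER_CUBIC))
E
```

```text
(no output)
```

View pics/c4.png

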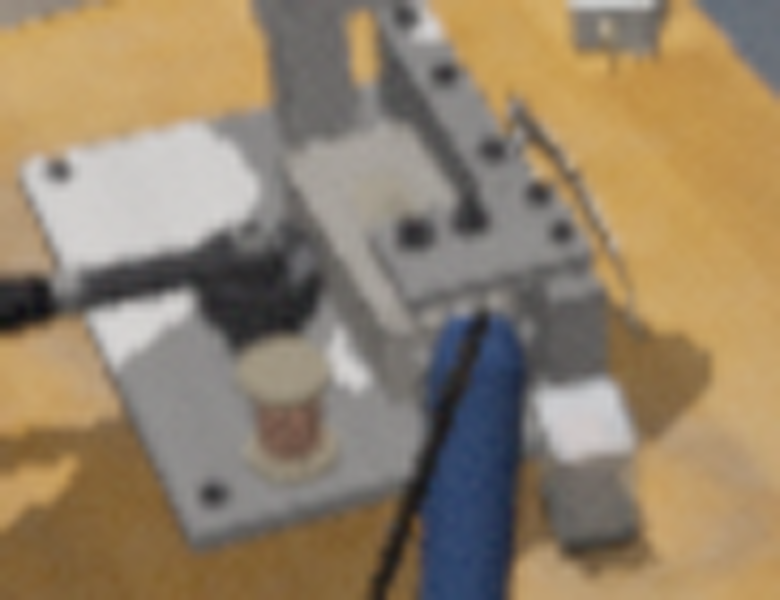

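```bash
for i in 1; do python3 -m creep '{"slide":[[-0.01,-0.1,0],[-0.01,-0.1,0]],"turn":[0,0],"claw":[0,0]}'; done; python3 -m creep '{"slide":[[-0.01,-0.1,0],[-0.01,-0.1,0]],"turn":[0,0],"claw":[0,0]}'; python3 -m creep '{"slide":[[-0.01,-0.1,0],[0,0,0]],"turn":[0,0],"claw":[0,0]}'; python3 - <<'E'
from h import *
o=np.array([566,167.]);t=-.0903;R=np.array([[np.cos(t),-np.sin(t)],[np.sin(t),np.cos(t)]])
e=manip.read_state();print("tip jig",R.T@(e["eef_pos"][:2]-o))
for n in("side","top"):
    p,d=manip.camera(n);C=cloud(n,np.ones(d.shape,bool),d);L=(C[:,:2]-o)@R
    m=(C[:,2]>39)&(C[:,2]<44)&(L[:,0]>-26)&(L[:,0]<18)&(L[:,1]>-70)&(L[:,1]<90);q=L[m]
    print(n,m.sum(),np.percentile(q,[1,5,50,95,99],axis=0).round(1).tolist())
E
```

```text
clock: 6.15
eef_pos: [566.6, 233.8, 222.6]
eef_rot: [-3.142, -0.0, -0.09]
wrist_force: [1.0, 1.6, 0.5]
finger_gap: 0.2
finger_force: 0.6
clock: 6.4
eef_pos: [566.4, 231.8, 222.6]
eef_rot: [-3.142, -0.0, -0.09]
wrist_force: [0.1, 2.1, -0.1]
finger_gap: 0.4
finger_force: 0.8
clock: 6.65
eef_pos: [566.3, 231.0, 222.8]
eef_rot: [-3.141, -0.0, -0.09]
wrist_force: [0.7, 3.5, 1.1]
finger_gap: 0.7
finger_force: 1.6
tip jig [-5.47545066 63.7313047 ]
side 28 [[-22.3, -42.5], [-21.6, -32.5], [-9.5, 50.0], [13.2, 61.9], [14.6, 67.6]]
top 42 [[-23.4, -40.4], [-23.0, -36.6], [-3.0, 9.1], [11.6, 40.7], [12.1, 43.0]]
```

```bash
python3 -m creep '{"slide":[[-0.005,-0.05,0],[-0.005,-0.05,0],[0,0,0]],"turn":[0,0,0],"claw":[0,0,0]}'; python3 -m creep '{"slide":[[-0.005,-0.05,0],[-0.005,-0.05,0],[0,0,0]],"turn":[0,0,0],"claw":[0,0,0]}'; python3 -m creep '{"slide":[[-0.005,-0.05,0],[-0.005,-0.05,0],[0,0,0]],"turn":[0,0,0],"claw":[0,0,0]}'
```

```text
clock: 7.12
eef_pos: [566.2, 230.2, 222.9]
eef_rot: [-3.141, -0.001, -0.09]
wrist_force: [1.2, 6.8, 1.3]
finger_gap: 0.2
finger_force: 2.9
clock: 7.5
eef_pos: [566.1, 229.5, 223.1]
eef_rot: [-3.14, -0.001, -0.09]
wrist_force: [1.0, 10.2, 1.9]
finger_gap: 0.2
finger_force: 4.0
clock: 7.88
eef_pos: [566.1, 228.8, 223.3]
eef_rot: [-3.139, -0.002, -0.09]
wrist_force: [-0.0, 11.7, 3.2]
finger_gap: 0.3
finger_force: 5.2
```

```bash
python3 -m creep '{"slide":[[0.1,1.0,0],[0.2,2.0,0],[0,0,5],[0,0,5],[-4.3,-3.7,0],[-4.3,-3.7,0],[-4.4,-3.6,0],[0,0,0]],"turn":[0,0,0,0,0,0,0,0],"claw":[0,0,0,0,0,0,0,0]}'; python3 - <<'E'
from h import *
o=np.array([566,167.]);t=-.0903;R=np.array([[np.cos(t),-np.sin(t)],[np.sin(t),np.cos(t)]])
I=[]
for n in("side","top"):
    p,d=manip.camera(n);C=cloud(n,np.ones(d.shape,bool),d);L=(C[:,:2]-o)@R
    for lo,hi in((39,44),(25,35)):
        m=(C[:,2]>lo)&(C[:,2]<hi)&(L[:,0]>-26)&(L[:,0]<18)&(L[:,1]>0)&(L[:,1]<90);q=L[m]
        if m.sum():print(n,lo,m.sum(),np.percentile(q,[2,50,98],axis=0).round(1).tolist())
    I.append(p)
a=cv2.resize(I[1][180:255,130:235,::-1],(798,570),interpolation=cv2.INTER_CUBIC);cv2.imwrite("pics/c5.png",a)
E
```

```text
clock: 8.88
eef_pos: [437.2, 147.1, 322.7]
eef_rot: [3.141, 0.001, -0.091]
wrist_force: [-0.3, -0.8, 0.3]
finger_gap: 0.2
finger_force: 0.0
side 39 12 [[-20.4, 1.7], [-2.3, 10.6], [14.1, 38.2]]
side 25 20 [[-22.9, 5.8], [-21.9, 22.2], [4.4, 45.0]]
top 39 95 [[-23.8, 0.7], [-6.8, 21.9], [13.1, 44.7]]
top 25 40 [[-24.8, 2.1], [-6.9, 37.5], [13.8, 56.7]]
```

View pics/c5.png

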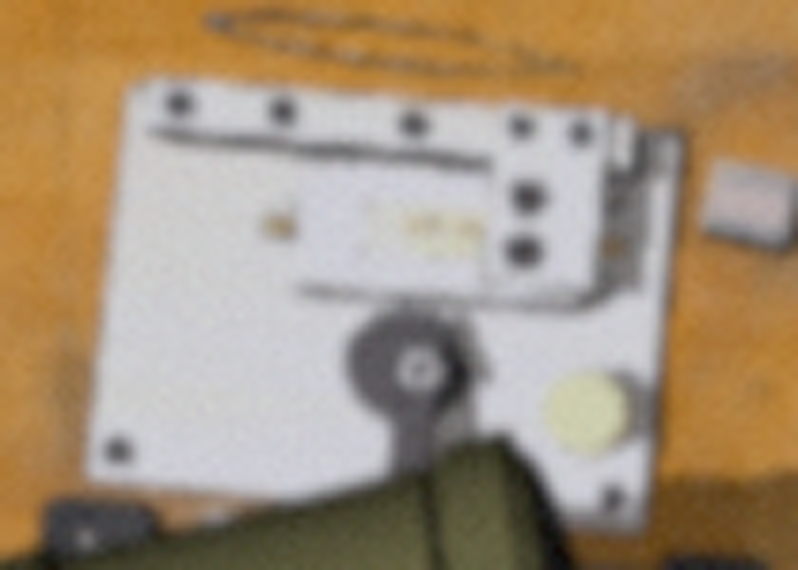

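```bash
python3 -m creep '{"slide":[[0,0,-5],[0,0,-4.5],[0,0,0]],"turn":[0,0,0],"claw":[0,0,0]}'; python3 - <<'E'
from h import *
o=np.array([566,167.]);t=-.0903;R=np.array([[np.cos(t),-np.sin(t)],[np.sin(t),np.cos(t)]])
e=manip.read_state()["eef_pos"];print(e,"jig",R.T@(e[:2]-o))
prev=e[:2]
for j in [.2,.35,.5,.65,.8,.95,1.1,1.2,1.3,1.4,1.5,1.6,1.68,1.75]:
    f=3.32-j;u=np.array([np.cos(f),np.sin(f)]);n=np.array([np.sin(f),-np.cos(f)])
    h=8*abs(n[0])+8*abs(n[1]);c=np.array([-45.4,0])+76*u-(9+h)*n
    w=o+R@c;print(j,c.round(),w.round(1),((w-prev)/10).round(2));prev=w
E
```

```text
clock: 9.35
eef_pos: [439.2, 148.5, 225.4]
eef_rot: [3.14, 0.005, -0.09]
wrist_force: [-0.4, -0.1, 0.3]
finger_gap: 0.7
finger_force: 0.0
[439.24712325 148.50522008 225.40816375] jig [-124.56864073  -29.84966322]
0.2 [-122.  -16.] [443.3 162.5] [0.41 1.4 ]
0.35 [-123.   -5.] [442.7 173.1] [-0.07  1.06]
0.5 [-124.    6.] [443.5 184. ] [0.08 1.09]
0.65 [-122.   17.] [445.9 194.9] [0.25 1.09]
0.8 [-119.   28.] [450.1 205.5] [0.41 1.06]
0.95 [-114.   38.] [455.9 215.6] [0.58 1.01]
1.1 [-107.   48.] [463.4 224.8] [0.75 0.93]
1.2 [-102.   54.] [469.2 230.4] [0.58 0.56]
1.3 [-96.  60.] [475.7 235.3] [0.65 0.5 ]
1.4 [-89.  65.] [482.7 239.6] [0.71 0.43]
1.5 [-82.  69.] [490.3 243.2] [0.76 0.35]
1.6 [-75.  72.] [498.2 245.9] [0.8  0.27]
1.68 [-68.  75.] [504.9 247.4] [0.66 0.16]
1.75 [-62.  76.] [510.8 248.3] [0.59 0.09]
```

```bash
python3 -m creep '{"slide":[[0.4,1.4,0],[-0.05,1.05,0],[0.1,1.1,0],[0.25,1.1,0]],"turn":[0,0,0,0],"claw":[0,0,0,0]}'; python3 -m creep '{"slide":[[0.4,1.05,0],[0.6,1.0,0],[0.75,0.9,0],[0.6,0.55,0]],"turn":[0,0,0,0],"claw":[0,0,0,0]}'; python3 - <<'E'
from h import *
p,d=manip.camera("side")
cv2.imwrite("pics/c6.png",cv2.resize(p[125:205,140:245,::-1],(787,600),interpolation=cv2.INTER_CUBIC))
E
```

```text
clock: 9.85
eef_pos: [446.1, 195.3, 228.2]
eef_rot: [-3.141, -0.001, -0.09]
wrist_force: [-0.2, -1.1, -0.3]
finger_gap: 0.2
finger_force: 0.6
clock: 10.35
eef_pos: [470.0, 229.9, 227.5]
eef_rot: [3.141, 0.0, -0.09]
wrist_force: [-0.8, -1.7, -0.3]
finger_gap: 1.0
finger_force: 0.8
```

View pics/c6.png

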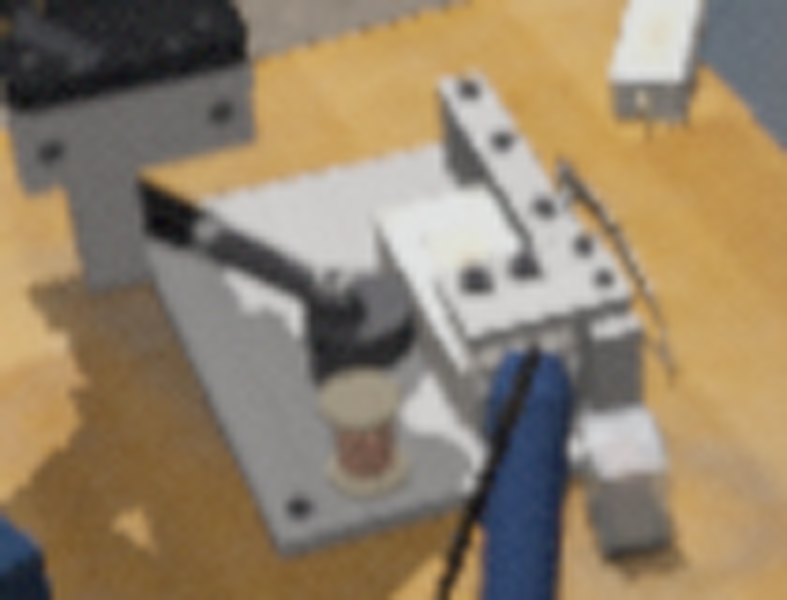

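```bash
python3 -m creep '{"slide":[[0.65,0.5,0],[0.7,0.43,0],[0.38,0.18,0],[0.38,0.17,0]],"turn":[0,0,0,0],"claw":[0,0,0,0]}'; python3 -m creep '{"slide":[[0.4,0.14,0],[0.4,0.13,0],[0.33,0.08,0],[0.33,0.08,0]],"turn":[0,0,0,0],"claw":[0,0,0,0]}'; python3 -m creep '{"slide":[[0.3,0.05,0],[0.3,0.04,0],[0,0,0]],"turn":[0,0,0],"claw":[0,0,0]}'
```

```text
clock: 10.9
eef_pos: [490.5, 241.8, 227.1]
eef_rot: [3.14, 0.003, -0.09]
wrist_force: [-6.7, -6.3, 0.9]
finger_gap: 0.6
finger_force: 3.8
clock: 11.4
eef_pos: [504.9, 246.2, 226.9]
eef_rot: [3.14, 0.004, -0.09]
wrist_force: [-6.8, -6.1, 0.7]
finger_gap: 0.6
finger_force: 3.5
clock: 11.78
eef_pos: [511.2, 247.2, 227.1]
eef_rot: [3.141, 0.002, -0.091]
wrist_force: [-3.7, -1.5, -1.3]
finger_gap: 0.7
finger_force: 1.6
```

```bash
python3 -m creep '{"slide":[[0.2,0,0],[0,0,0]],"turn":[0,0],"claw":[0,0]}'; python3 -m creep '{"slide":[[0.2,0,0],[0,0,0]],"turn":[0,0],"claw":[0,0]}';  python3 -m creep '{"slide":[[0.2,0,0],[0,0,0]],"turn":[0,0],"claw":[0,0]}'
```

```text
clock: 12.02
eef_pos: [512.4, 247.4, 227.0]
eef_rot: [3.14, 0.005, -0.09]
wrist_force: [-13.3, -2.4, 2.9]
finger_gap: 0.7
finger_force: 6.8
clock: 12.28
eef_pos: [513.5, 247.6, 226.8]
eef_rot: [3.139, 0.009, -0.09]
wrist_force: [-25.1, -2.8, 11.3]
finger_gap: 0.5
finger_force: 12.9
clock: 12.52
eef_pos: [514.6, 247.7, 226.6]
eef_rot: [3.138, 0.012, -0.09]
wrist_force: [-38.9, -3.6, 19.1]
finger_gap: 0.4
finger_force: 19.2
```

```bash
python3 -m creep '{"slide":[[-1.0,0,0],[-3,0,0],[0,0,6],[0,0,6],[0,0,6],[0,0,5],[0,-5,0],[0,-5,0]],"turn":[0,0,0,0,0,0,0,0],"claw":[0,0,0,0,0,0,0,0]}'; python3 -m creep '{"slide":[[0,-6,0],[0,-6,0],[0,-6,0],[0,-6,0],[0,0,0]],"turn":[0,0,0,0,0],"claw":[0,0,0,0,0]}'; python3 - <<'E'
from h import *
I=[]
o=np.array([566,167.]);t=-.0903;R=np.array([[np.cos(t),-np.sin(t)],[np.sin(t),np.cos(t)]])
for n in("side","top"):
    p,d=manip.camera(n);C=cloud(n,np.ones(d.shape,bool),d);L=(C[:,:2]-o)@R
    for lo,hi in((39,44),(25,35)):
        m=(C[:,2]>lo)&(C[:,2]<hi)&(L[:,0]>-26)&(L[:,0]<18)&(L[:,1]>0)&(L[:,1]<90);q=L[m]
        if m.sum():print(n,lo,m.sum(),np.percentile(q,[2,50,98],axis=0).round(1).tolist())
    I.append(p)
a=cv2.resize(I[1][185:250,130:230,::-1],(790,514),interpolation=cv2.INTER_CUBIC)
b=cv2.resize(I[0][135:205,155:246,::-1],(668,514),interpolation=cv2.INTER_CUBIC)
cv2.imwrite("pics/c7.png",a);cv2.imwrite("pics/c8.png",b)
E
```

```text
clock: 13.52
eef_pos: [477.0, 146.4, 458.5]
eef_rot: [-3.141, -0.002, -0.089]
wrist_force: [-0.1, 0.2, -0.5]
finger_gap: 0.5
finger_force: 0.0
clock: 14.15
eef_pos: [477.0, -95.8, 457.9]
eef_rot: [3.141, -0.001, -0.095]
wrist_force: [-0.2, 0.2, 0.3]
finger_gap: 0.2
finger_force: 0.0
side 39 6 [[-10.5, 8.1], [4.8, 23.7], [12.9, 39.6]]
side 25 19 [[-25.4, 2.0], [-18.8, 22.6], [-2.2, 41.4]]
top 39 97 [[-20.8, 2.7], [-1.9, 26.3], [16.5, 44.1]]
top 25 41 [[-24.5, 2.0], [-2.4, 23.8], [15.0, 56.3]]
```

View pics/c7.png

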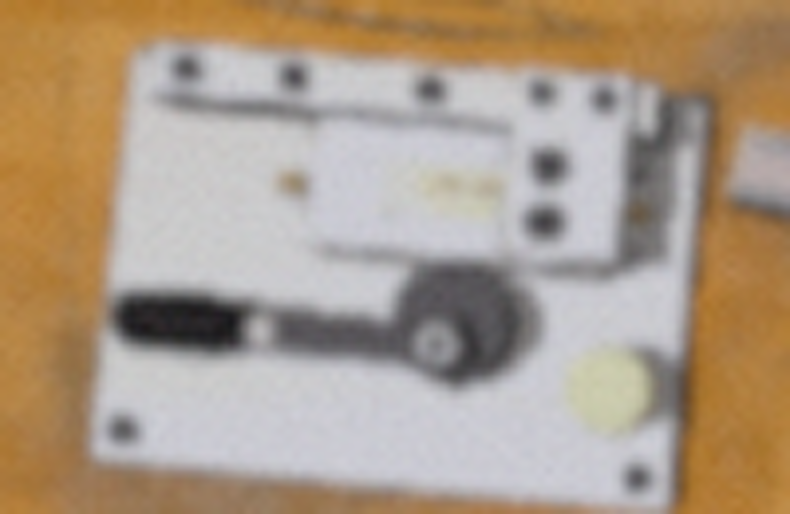

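View pics/c8.png

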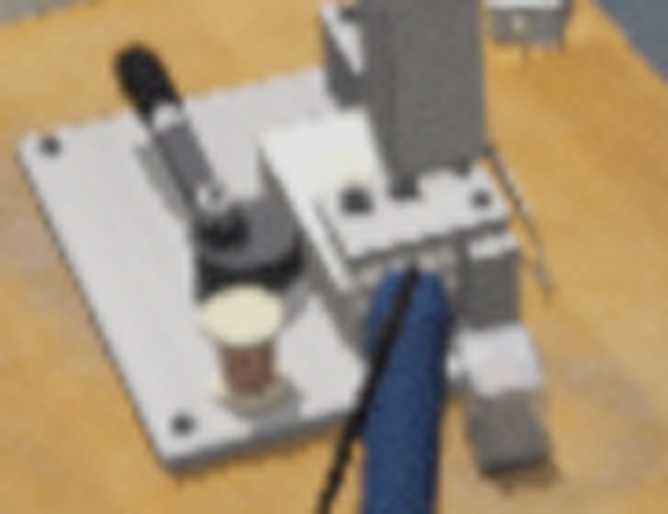

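The top view shows the lever lying parallel to the fence, with its grip at (180,318). The box is flat against the fence, its near end measured at about y = 44–45 mm in the jig frame, and its far socket shows past the pins at (640,212). The coil and relay have not moved.

```bash
python3 -c "
from cell import manip
print(manip.sign_off())"
```

```text
the job is handed in; nothing more can be done
None
```

The box was pushed up to the stop pins, the cam lever was turned to its end stop with the box flat against the fence, and the job was handed in at about 14 s; the sign-off returned no verdict.

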